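# Turn a freshly enamelled weight plate with the offset turner

## Robot

A 6-joint arm with a two-finger parallel gripper is mounted at the origin on the work surface. World frame = base frame: x ahead of the robot, y to its left, z up, the work surface at z = 0. Lengths are in m, angles in rad, forces in N, time in s.
With the tool pointing down it reaches from about 0.35 to 0.95 m from the base axis. Payload 17.4 kg.
Tool frame: the origin (TCP) lies on the centre line of the jaws, within the pads' length; the fingertips stand robot.tip_extent ahead of it and the grasp point (between the pads) lies 2 mm behind it (robot.tip_extent is the distance from the TCP to the fingertips, in m); z points along the fingers, y is the direction in which the jaws open and shut (so a half turn about z gives the same grasp; the last joint's range is limited). The gripper opens to 93 mm and grips with 3 to 60 N. Pads are 15 mm wide; open, the fingers measure 128 mm over their backs; the gripper's body (75 mm by 188 mm) begins 65 mm behind the grasp point.
Start: joints at [-1.33, 0.116, 1.442, -0, 1.584, -0.038], TCP at [0.186, -0.649, 0.236] pointing down, gripper open.
Joint ranges: [-2.83, 2.83], [-0.83, 2.19], [0.07, 2.5], [-1.14, 4.28], [0.01, 3], [-2.97, 2.97]. Speed limits (rad/s): [1.89, 1.89, 2.22, 3.14, 3.14, 3.14].

## Interface

Orientations are given as a 3x3 rotation matrix whose columns are the frame's x, y, z axes.
In Python, from plant import robot, effector, optics, models gives the robot as it stands. Calls block until the motion is done:
- robot.move_ptp(position, orientation): joint-space move of the TCP to a pose.
- robot.servo_line(position, attitude=None, vel=0.15, max_force=None): straight line of the TCP; attitude=None keeps the orientation; vel is the mean speed in m/s. With max_force (N) it stops when the force on the tool has changed by that much, and returns True; else False.
- robot.move_j(angles): joint-space move.
- effector.move_gripper(opening): finger opening in m; the grip force is fixed at half the most; returns when the fingers have stopped.
- robot.hold(seconds).
- robot.inverse_kinematics(position, orientation): joint angles nearest the present ones, or None.
- robot.get_state(): the state.
- optics.capture(name): name is "side" or "top" or "wrist"; returns a dict with "image" (480x640x3 uint8, red, green, blue), "intrinsics" (3x3 intrinsics, pixels), "rvec" (rotation vector, rad) and "tvec" (3), from world to camera coordinates, as OpenCV has them; the wrist camera has in their place "T_tool_cam" (4x4, takes a point from camera to tool coordinates, whose origin is the TCP and whose axes are the flange's). Camera axes: x right, y down, z forward; pixel columns grow to the right and rows downward; lengths in m; the calibration is good to about 2 mm. A picture is of the moment at which its call begins: read the wrist's pose just before it. There is no depth.
A pose or a line that the arm cannot do raises robot.IKError and nothing moves.
- robot.hand_in(): hands the job in, once; it reports no verdict.
Trained networks look in a picture, given as the dict that the camera call returned (one of the last four; its "shot" number tells which), for a name from the list of things; names that differ only in an ending like _2 or _b are one class to them, and where a whole thing is asked for, a point or a joint stands for the part that bears it (a point fixed in the world has none). Each returns a list of dicts, best first, with "confidence" (0 to 1); they miss things now and then, are a little off and sometimes report something else, mostly with a low value. They report only what shows in the picture. A call takes as long as a camera call.
- models.outline_of(label, picture): "mask" (480x640 bool, what is visible of it) and "position" ([column, row] in pixels, amid what is visible of it).
The state is a dict: "clock": time; "qpos": joint angles; "qd": joint speeds; "tau": joint torques, N m; "ee_pos": TCP position; "tool_rot": TCP orientation; "ft_force": force on the tool from outside, world axes, zero at the start; "torque": the same for the moment, N m; "opening": finger opening in m.
Only numpy, scipy, OpenCV 4.12 (cv2) and the standard library are available. Lean on these libraries where they do the work, as an engineer would, in place of code of your own. Each camera call takes 0.05 s, during which the arm holds its last target.

## Task

The small red weight plate in the refinishing tray has its enamel up, and that is dry but still soft, so the gripper itself must never touch it. Take the steel turner from its wooden rest, slide its blade along the rubber liner, bearing only lightly, until it is right under the red plate (the plate will stop against the tray's far rim), lift the plate clear of the liner on the blade and, low over the tray, flip it with a quick turn of the wrist so that it lies flat on the liner with its bare steel side up, clear of the blue plate. Then lay the turner back on its rest as it was and let go, leaving the blue plate, the stopwatch, the sanding block and the roll of tape where they are.

Things in the scene. Friction and masses are not known exactly. Their poses are not given: they have to be found in the camera images.
- plate: Red weight plate: flat steel ring, 90 mm outside, 51 mm bore, 8 mm thick, about 0.27 kg, rim and bore bevelled at both faces, 3 mm high, 5 mm wide. Origin: centre of the face that is below at the start (bare steel grey); z points out of the red enamelled face (up at the start). Turned over, its origin is on top, 8 mm above the liner. Starts at the tray's left or right end, 5 to 35 mm short of its far rim.
- plate_blue: Blue weight plate, finished, not to be moved: flat ring, 72 mm outside, 7 mm thick, origin at the centre of its underside. It lies at the other end of the tray from the red plate; the tray's middle is empty.
- tray: Grey shallow steel tray, fixed, 260 mm (x) by 380 mm (y) outside, 252 by 372 mm inside. Origin: centre of its underside; x towards its far rim, away from the robot. Black rubber liner with its top 7 mm above the table (grippy, friction about 1.0); rim walls 4 mm thick, top 18 mm above the table.
- tray_stop (a point): Point at liner height in the middle of the inner face of the tray's far rim wall (the +x side of the tray); that face runs along the tray's y axis.
- turner: Steel offset turner, 0.25 kg. Origin straight below the grip, level with the blade's rear edge; x forward, z up. Handle 24 mm wide, 28 mm high, along x, axis at z = 58 mm, from x = -85 to 30 mm, then a steep neck. Blade 80 mm wide, 2 mm thick, x = 55 to 150 mm: well used, bent up from its rear edge by 0 to 4.6 degrees (not tracked), so its front edge is at z = 0 to 8 mm; springy, 4 N per mm there.
- turner_grip (a point): Middle of the turner's grip on the axis of the handle, 58 mm above the turner's origin.
- rest: Pine rest for the turner, fixed: board 270 mm (x) by 115 mm (y), 12 mm thick, origin at the centre of its underside. The blade lies on the board; the rear of the handle lies on a saddle block 105 mm behind the origin, 22 mm long, its seat 56 mm above the table, between two cheeks 48 mm apart that stand 14 mm above the seat.
- rest_seat (a point): Where the turner's origin belongs when it lies on its rest: on the top of the board (12 mm above the table), 35 mm behind the board's centre; the turner's x axis then lies along the rest's x axis.
- stopwatch: Black plastic stopwatch, 60 mm across, 18 mm thick, on the table to the left; leave alone.
- tape: Roll of masking tape, 96 mm across, 24 mm high, on the table to the right; leave alone.
- sanding_block: Cork sanding block, 115 by 66 by 38 mm, on the table to the left; leave alone.

How it is judged:
On the way, in this order (a step that is already met when the one before it is completed fails the run):
1. the turner is lifted off its rest (height (world z) of turner above 0.03 m), for 0.2 s.
2. the red plate is lifted clear of the liner, carried on the turner's blade (contact force between turner and plate above 1 N and contact force between plate and tray below 0.1 N and height (world z) of plate above 0.02 m and angle between plate's own z axis and vertical below 0.35 rad), for 0.2 s.
3. the red plate lies on the liner with its bare side up (angle between plate's own z axis and vertical above 3.05 rad and height (world z) of plate between 0.011 and 0.019 m), for 0.2 s.
At the end, for the whole second after the job is handed in: The red plate lies flat (within 5 degrees) on the tray's liner, bare steel side up, wholly inside the tray, at rest and not touching the blue plate; the turner lies flat on its rest, its origin within 20 mm of site rest_seat and its x axis within 0.2 rad of the rest's, at rest; nothing is held (all of step 3 and x of plate in the frame of tray between -0.084 and 0.084 m and y of plate in the frame of tray between -0.144 and 0.144 m and linear speed of each of plate, turner below 0.01 m/s and contact force between plate and plate_blue below 0.1 N and horizontal distance between turner and rest_seat below 0.02 m and height (world z) of turner between 0.006 and 0.018 m and angle between turner's own z axis and vertical below 0.08 rad and angle between the x axis of turner and the x axis of rest, either way round below 0.2 rad).
It fails at once if the gripper or arm touches the soft enamelled red plate (contact force between any of the fingers, the arm and plate above 0.3 N).
It fails at once if the turner bears on the tray with more than 12 N (contact force between turner and tray above 12 N).
It fails at once if the turner presses the red plate with more than 12 N (contact force between turner and plate above 12 N).
It fails at once if the red plate is raised more than 120 mm above the table (height (world z) of plate above 0.12 m).
It fails at once if the blue plate is moved by more than 15 mm, or the stopwatch, the tape or the sanding block by more than 30 mm (distance of plate_blue from where it was at the start of the episode above 0.015 m or distance of any of stopwatch, tape, sanding_block from where it was at the start of the episode above 0.03 m).
It also fails if it takes over 72 s, if anything falls off the work surface, if the arm or the gripper's body presses on something with over 40 N, if the wrist force passes 120 N, or if a joint passes its speed limit or range.

## Working session

There is one attempt and no reset: what is moved stays moved. The work goes in short steps, each a Python script; the robot and the scene stay as the last script left them, time stands still between calls to the robot, and variables do not carry over. Pictures are saved under pics/ and viewed, and the job is handed in when it is done.

```bash
ls; mkdir -p pics; python3 - <<'E'
from plant import robot, effector, optics, models
import cv2, numpy as np
s=robot.get_state(); print(s, robot.tip_extent)
for n in ["side","top","wrist"]:
    p=optics.capture(n); cv2.imwrite(f"pics/a_{n}.png",p["image"][:,:,::-1])
    print(n,p["intrinsics"].tolist(),[ (k,np.array(p[k]).tolist()) for k in p if k in("rvec","tvec","T_tool_cam","shot")])
    if n!="wrist":
        for l in ["plate","plate_blue","tray","turner","rest","stopwatch","tape","sanding_block"]:
            r=models.outline_of(l,p); print(l,[(round(q["confidence"],2),np.round(q["position"]).tolist(),int(q["mask"].sum())) for q in r[:2]])
print(robot.get_state()["clock"])
E
```

```text
pics
{'clock': 0.0, 'qpos': array([-1.32979366e+00,  1.16455960e-01,  1.44225482e+00,  4.09765908e-05,
        1.58400902e+00, -3.77959978e-02]), 'qd': array([ 1.64058204e-04, -6.43024597e-04, -1.18797448e-03, -3.29909073e-06,
       -3.33504582e-05, -7.34124160e-04]), 'tau': array([-3.71371789e-03, -7.21270895e+01, -6.22622538e+01,  7.77259539e-02,
        2.38082424e-02, -1.08132710e-04]), 'ee_pos': array([ 0.18572122, -0.64875291,  0.23493191]), 'tool_rot': array([[ 9.61386609e-01,  2.75201265e-01, -2.29234619e-04],
       [ 2.75201347e-01, -9.61385978e-01,  1.10435101e-03],
       [ 8.35358468e-05, -1.12479395e-03, -9.99999364e-01]]), 'ft_force': array([-0.01157036,  0.96703357, -0.15385694]), 'torque': array([ 0.02811421, -0.01356185, -0.01446159]), 'opening': 0.09286465777171753} 0.017
side [[499.38290470607444, 0.0, 323.4915551760442], [0.0, 499.38290470607444, 236.61504985382197], [0.0, 0.0, 1.0]] [('rvec', [0.2451451366011755, -2.7982907914182524, 1.2276991204361043]), ('tvec', [0.561391770500229, 0.14938529424575214, 1.2412993202829148]), ('shot', 1)]
plate [(0.77, [305.0, 
[... 796 characters left out ...]
rner [(0.57, [426.0, 270.0], 1866)]
rest [(0.68, [427.0, 299.0], 2965), (0.68, [285.0, 242.0], 15488)]
stopwatch [(0.96, [140.0, 301.0], 470), (0.46, [510.0, 254.0], 675)]
tape [(0.71, [492.0, 268.0], 728)]
sanding_block [(0.82, [160.0, 248.0], 1243)]
wrist [[348.64138694284173, 0.0, 320.7148541949887], [0.0, 348.64138694284173, 236.65757801461305], [0.0, 0.0, 1.0]] [('T_tool_cam', [[-0.00036626733984746336, -0.9602186242336271, -0.27924909941325476, 0.07876419071305382], [0.9999999128942278, -0.0004075882765832034, 8.990734904404577e-05, 0.00043027631237246844], [-0.0002001493701748129, -0.2792490421589211, 0.9602186898793172, -0.14875910274735124], [0.0, 0.0, 0.0, 1.0]]), ('shot', 3)]
0.95
```

View pics/a_top.png

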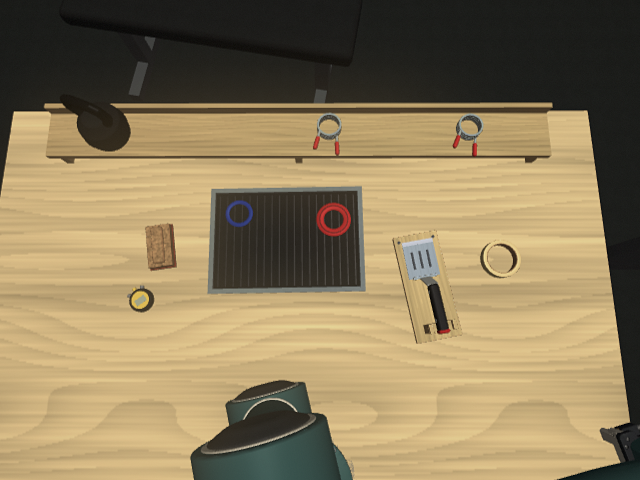

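View pics/a_side.png

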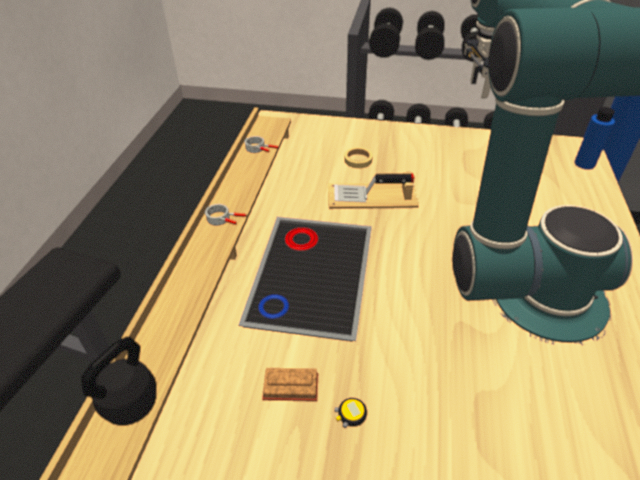

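View pics/a_wrist.png

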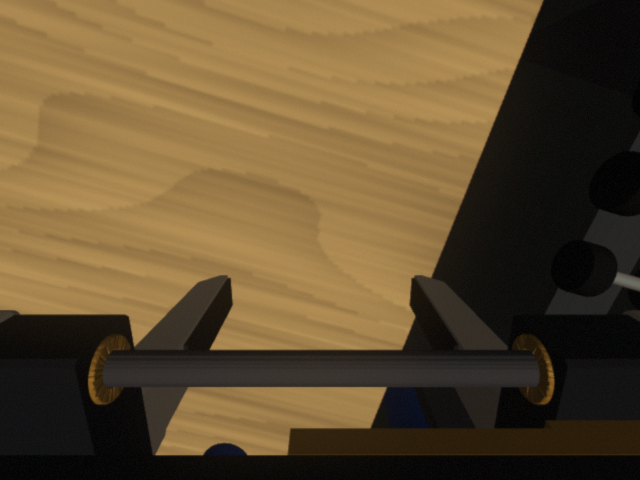

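The red plate is at the tray's right end (top view 333,219) and the blue at the left (240,213). The turner lies on its rest on the right, blade (423,258) pointing away from the robot, handle around (437,305). I'll localise everything first.

```bash
cat > h.py <<'E'
import numpy as np, cv2
from plant import robot, effector, optics, models
from scipy.spatial.transform import Rotation as R
def rays(p,uv,ee=None):
    uv=np.atleast_2d(np.asarray(uv,float)); K=p["intrinsics"]
    d=np.c_[(uv[:,0]-K[0,2])/K[0,0],(uv[:,1]-K[1,2])/K[1,1],np.ones(len(uv))]
    if "T_tool_cam" in p:
        T=p["T_tool_cam"]; Rw,t=ee; M=Rw@T[:3,:3]; return Rw@T[:3,3]+t, d@M.T
    M=cv2.Rodrigues(np.array(p["rvec"],float))[0]; return -M.T@np.array(p["tvec"]).ravel(), d@M
def onz(p,uv,z,ee=None):
    c,d=rays(p,uv,ee); s=(z-c[2])/d[:,2]; return c+d*s[:,None]
def project(p,X,ee=None):
    X=np.atleast_2d(X);K=p["intrinsics"]
    if "T_tool_cam" in p:
        T=p["T_tool_cam"]; Rw,t=ee; M=Rw@T[:3,:3]; c=Rw@T[:3,3]+t; q=(X-c)@M
    else:
        M=cv2.Rodrigues(np.array(p["rvec"],float))[0]; q=X@M.T+np.array(p["tvec"]).ravel()
    q=q@K.T; return q[:,:2]/q[:,2:]
def pose():
    s=robot.get_state(); return s["tool_rot"],s["ee_pos"]
def save(name,p):
    cv2.imwrite("pics/"+name+".png",p["image"][:,:,::-1])
E
python3 - <<'E'
from h import *
for n in ["top","side"]:
    p=optics.capture(n)
    for l,z in [("plate",.011),("plate_blue",.011),("tray",.018),("rest",.012),("turner",.04),("stopwatch",.01),("tape",.02),("sanding_block",.03)]:
        r=models.outline_of(l,p)
        if not r: print(n,l,None);continue
        m=r[0]["mask"].astype(np.uint8)
        c=max(cv2.findContours(m,0,2)[0],key=cv2.contourArea)
        W=onz(p,c[:,0,:],z)[:,:2]
        rect=cv2.minAreaRect((W*1000).astype(np.float32))
        print(n,l,round(r[0]["confidence"],2),np.round(rect[0],1),np.round(rect[1],1),round(rect[2],1))
E
```

```text
top plate 0.93 [649.  -94.7] [86.1 88.8] 90.0
top plate_blue 0.73 [665.2 152.2] [68.7 67.7] 90.0
top tray 0.8 [597.  27.] [277.5 400.3] 1.1
top rest 0.75 [ 476.7 -327.3] [272.2 120.3] 11.3
top turner 0.85 [ 471.8 -318.8] [238.3  83.7] 8.1
top stopwatch 0.55 [442.3 389.4] [57.4 57.8] 47.6
top tape 0.77 [ 542.6 -515.6] [ 95.  101.5] 42.4
top sanding_block 0.64 [573.  344.4] [115.8  70.2] 6.9
side plate 0.89 [650.3 -92.5] [89.1 85.9] 9.8
side plate_blue 0.64 [665.9 154.7] [71.1 68.5] 9.9
side tray 0.64 [597.7  31.3] [277.2 405.6] 1.0
side rest 0.57 [ 478.  -318.3] [272.4 124.1] 9.8
side turner 0.87 [ 472.6 -330. ] [272.1 106.9] 34.1
side stopwatch 0.67 [444.1 394.1] [66.4 61.7] 15.4
side tape 0.62 [ 543.2 -505.2] [ 94.4 125.6] 8.4
side sanding_block 0.93 [575.6 365.9] [113.7  76.3] 10.0
```

```bash
python3 - <<'E'
from h import *
O=np.array([[1,0,0],[0,-1,0],[0,0,-1.]])
robot.move_ptp(np.array([0.52,-0.2,0.32]),O); robot.hold(.2)
ee=pose(); p=optics.capture("wrist"); save("b_wrist",p); print(ee,robot.get_state()["clock"])
np.savez("pics/b.npz",img=p["image"],K=p["intrinsics"],T=p["T_tool_cam"],R=ee[0],t=ee[1])
out={}
for l,z in [("plate",.011),("plate_blue",.011),("tray",.018),("rest",.012),("turner",.04)]:
    r=models.outline_of(l,p)
    if not r: print(l,None);continue
    m=r[0]["mask"].astype(np.uint8); cv2.imwrite(f"pics/m_{l}.png",m*255)
    c=max(cv2.findContours(m,0,2)[0],key=cv2.contourArea)
    W=onz(p,c[:,0,:],z,ee)[:,:2]
    rect=cv2.minAreaRect((W*1000).astype(np.float32))
    print(l,round(r[0]["confidence"],2),np.round(r[0]["position"]),np.round(rect[0],1),np.round(rect[1],1),round(rect[2],1))
E
```

```text
(array([[ 9.99999703e-01, -7.16803309e-04, -2.82023781e-04],
       [-7.16780993e-04, -9.99999740e-01,  7.92211081e-05],
       [-2.82080494e-04, -7.90189353e-05, -9.99999957e-01]]), array([ 0.51986756, -0.20048221,  0.31982946])) 4.1333
plate 0.65 [244.  75.] [650.7 -92. ] [89.8 88.7] 43.9
plate_blue 0.75 [587. 178.] [ 545.2 -519.2] [110.   97.4] 83.5
tray 0.96 [143. 132.] [597.8  28.8] [276.3 398. ] 1.0
rest 0.64 [405. 231.] [ 470.3 -327.1] [288.3 116.7] 11.1
turner 0.79 [415. 188.] [ 502.  -315.6] [185.   77.3] 9.7
```

View pics/b_wrist.png

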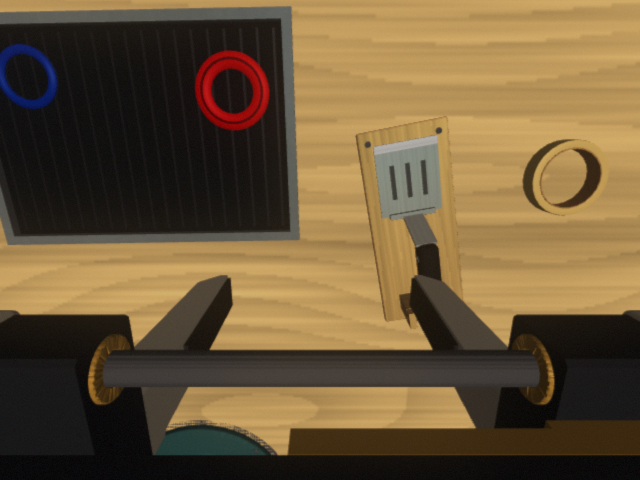

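```bash
python3 - <<'E'
import cv2,numpy as np
d=np.load("pics/b.npz"); im=d["img"][:,:,::-1]
a=cv2.resize(im[0:250,180:310],None,fx=4,fy=4,interpolation=cv2.INTER_CUBIC)[:, :]
b=cv2.resize(im[100:340,340:480],None,fx=4,fy=4,interpolation=cv2.INTER_CUBIC)
h=600
a=cv2.resize(a,(int(a.shape[1]*.6),int(a.shape[0]*.6)));b=cv2.resize(b,(int(b.shape[1]*.6),int(b.shape[0]*.6)))
cv2.imwrite("pics/crop_a.png",np.hstack([a[:576],b[:576]]))
print(a.shape,b.shape)
E
```

```text
(600, 312, 3) (576, 336, 3)
```

View pics/crop_a.png

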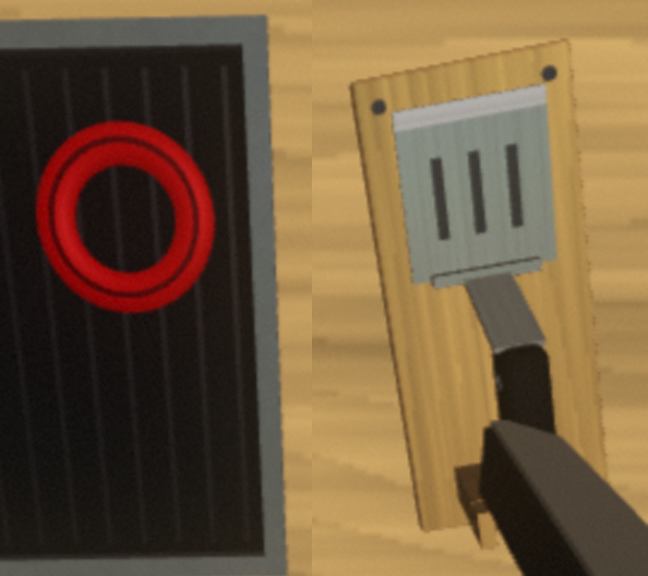

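```bash
python3 - <<'E'
from h import *
d=np.load("pics/b.npz"); p=dict(intrinsics=d["K"],T_tool_cam=d["T"]); ee=(d["R"],d["t"])
f=lambda uv,z: np.round(onz(p,uv,z,ee)*1000,1)[:,:2].tolist()
print("tray inner FR,NR z7",f([[280.8,18.8],[290,231.7]],.007),"z18",f([[280.8,18.8],[290,231.7]],.018))
print("tray outer FR z18,NR",f([[180+267/2.4,15/2.4],[299,238]],.018), "z0",f([[180+267/2.4,15/2.4],[299,238]],.0))
print("rest FL FR RL",f([[356.7,135.4],[446.7,116.7],[385.8,321]],.012))
for z in(.014,.018,.022): print("blade FL FR",z,f([[373.8,147],[437.5,135.4]],z))
print("blade RL RR",f([[382.5,217.5],[441.7,209.2]],.014))
E
```

```text
tray inner FR,NR z7 [[729.2, -154.3], [471.5, -158.4]] z18 [[726.1, -155.4], [474.6, -159.4]]
tray outer FR z18,NR [[738.5, -167.6], [465.7, -171.3]] z0 [[744.1, -166.3], [460.4, -170.1]]
rest FL FR RL [[598.4, -245.9], [620.6, -356.9], [336.9, -295.9]]
blade FL FR 0.014 [[584.3, -267.7], [598.3, -346.9]]
blade FL FR 0.018 [[584.5, -267.1], [598.3, -345.6]]
blade FL FR 0.022 [[584.6, -266.6], [598.3, -344.3]]
blade RL RR [[493.0, -283.1], [504.2, -361.2]]
```

```bash
cat > plan.py <<'E'
from h import *
SEAT=np.array([0.444,-0.332]); 
PL=np.array([.125,.015,0.005]) # plate centre of lower face in turner frame (on blade)
def toolR(b,flip=0):
    z=np.array([np.sin(b),0,-np.cos(b)]); y=np.array([0,-1.,0])*(-1 if flip else 1); return np.c_[np.cross(y,z),y,z]
def flip_poses(pivot,yaw,g,side,ths,PL=PL,bend=0.04):
    # plate lower edge point in turner frame
    dd=np.array([np.sin(g),side*np.cos(g),0]); u=np.cross([0,0,1],dd)
    e=PL+0.045*dd+np.array([0,0,.004])
    out=[]
    for th in ths:
        Rt=R.from_euler('z',yaw).as_matrix()@R.from_rotvec(u*th).as_matrix()
        out.append((Rt,pivot-Rt@e))
    return out
def grip_of(Rt,t,b,fl): # TCP pose, grasp pt 2mm behind TCP
    Rw=Rt@toolR(b,fl); return t+Rt@np.array([0,0,.058])+Rw@np.array([0,0,.002]),Rw
BODY=np.array([[x,y,z] for x in(-.0375,.0375) for y in(-.094,.094) for z in(-.067,-.16)])
CAM=np.array([[x,y,z] for x in(.06,.1) for y in(-.03,.03) for z in(-.13,-.17)])
FIN=np.array([[x,y,.017] for x in(-.0075,.0075) for y in(-.03,.03)])
E
python3 - <<'E'
from plan import *
piv=np.array([.58,-.06,.009])
res=[]
ths=np.radians([5,20,35,50,65,80,90,100,105])
for side in(1,-1):
 for fl in(0,1):
  for b in np.radians([0,20,35,50]):
   for g in np.radians([20,30,40,50]):
    for yaw in np.radians(range(-90,91,30)):
     P=PL*[1,side,1]
     q0=None;good=True;mz=9;cz=9;mj=0;Q=[]
     for Rt,t in flip_poses(piv,yaw,g,side,ths,P):
        pos,Rw=grip_of(Rt,t,b,fl)
        q=robot.inverse_kinematics(pos,Rw)
        if q is None: good=False;break
        q=np.array(q)
        if q0 is not None: mj=max(mj,np.abs(q-q0).max())
        q0=q;Q.append(q)
        mz=min(mz,(BODY@Rw.T+pos)[:,2].min(),(FIN@Rw.T+pos)[:,2].min()); cz=min(cz,(CAM@Rw.T+pos)[:,2].min())
     if good and mj<1.0 and mz>.03 and cz>.02: res.append((mj,side,fl,*np.degrees([b,g,yaw]).round(),round(mz,3),round(cz,3),(Q[-1]).round(2),))
res.sort(key=lambda r:-r[6]); print(len(res))
for r in res[:45]: print(round(r[0],2),*r[1:])
E
```

```text
Traceback (most recent call last):
ValueError: time passes only in moves, steps and waits
```

```bash
python3 - <<'E'
from plan import *
print(robot.get_state()["clock"])
n=0
Q=[];P=[]
rng=np.random.default_rng(0)
try:
  for i in range(60):
    pos=np.array([rng.uniform(.35,.7),rng.uniform(-.4,.3),rng.uniform(.1,.4)])
    Rw=R.from_rotvec(rng.normal(size=3)*.6).as_matrix()@np.diag([1,-1,-1.])
    q=robot.inverse_kinematics(pos,Rw); n+=1
    if q is not None: Q.append(q);P.append(np.r_[pos,R.from_matrix(Rw).as_rotvec()])
except Exception as e: print(n,e)
np.savez("ik.npz",Q=Q,P=P); print(len(Q))
E
```

```text
4.3833
56
```

```bash
cat > search.py <<'E'
from plan import *
import kin
from multiprocessing import Pool
piv=np.array([.60,-.06,.009])
ths=np.radians([5,20,35,50,65,80,90,100,106])
B2=np.array([[x,y,z] for x in(-.0375,.0375) for y in(-.094,.094) for z in(-.067,-.16)])
WR=np.array([[x,y,-.285] for x in(-.06,.06) for y in(-.06,.06)])
S0=[np.array([-.3,.4,1.5,r4,1.2,r6]) for r4 in(-.6,0,.8,1.6,2.4,3.1,3.9) for r6 in(-2.2,-.8,.8,2.2)]
def ev(a):
    side,fl,b,g,yaw=a
    P=PL*[1,side,1]
    fp=flip_poses(piv,yaw,g,side,ths,P)
    tg=[grip_of(Rt,t,b,fl) for Rt,t in fp]
    mz=min(min((B2@Rw.T+p)[:,2].min(),(WR@Rw.T+p)[:,2].min(),(FIN@Rw.T+p)[:,2].min()) for p,Rw in tg); cz=min((CAM@Rw.T+p)[:,2].min() for p,Rw in tg)
    if mz<.025 or cz<.03: return None
    best=None
    seen=[]
    for s in S0:
        q=kin.ik(*tg[0],s)
        if q is None or any(np.abs(q-o).max()<.05 for o in seen): continue
        seen.append(q); Q=[q]
        for t in tg[1:]:
            q=kin.ik(*t,q)
            if q is None: break
            Q.append(q)
        else:
            Q=np.array(Q); D=np.abs(np.diff(Q,axis=0)); mj=D.max()
            if mj<.9 and (best is None or mj<best[0]): best=(mj,Q)
    if best is None: return None
    return (best[0],side,fl,*np.degrees([b,g,yaw]).round(),round(mz,3),round(cz,3),best[1])
if __name__=="__main__":
    A=[(s,f,b,g,y) for s in(1,-1) for f in(0,1) for b in np.radians([0,20,35,50]) for g in np.radians([15,30,40,50]) for y in np.radians(range(-90,121,30))]
    with Pool() as p: res=[r for r in p.map(ev,A,4) if r]
    res.sort(key=lambda r:r[0]); print(len(res))
    for r in res[:50]: print(round(r[0],2),*r[1:8],r[8][0].round(2),r[8][-1].round(2))
E
nproc; time python3 search.py
```

```text
4
82
0.17 -1 0 50.0 40.0 120.0 0.049 0.082 [-0.51  0.62  1.22  0.38  2.02 -0.96] [ 0.11  0.9   0.89 -0.71  2.46 -0.04]
0.18 -1 0 50.0 50.0 120.0 0.051 0.103 [-0.5   0.63  1.21  0.39  2.02 -0.96] [ 0.21  0.72  1.1  -0.76  2.25  0.02]
0.19 -1 0 50.0 30.0 120.0 0.026 0.059 [-0.51  0.62  1.24  0.38  2.03 -0.96] [ 0.02  1.06  0.71 -0.65  2.66 -0.09]
0.19 -1 0 35.0 40.0 120.0 0.041 0.055 [-0.47  0.49  1.33  0.25  1.82 -0.97] [ 0.17  0.9   0.96 -0.99  2.42 -0.2 ]
0.19 -1 1 35.0 40.0 120.0 0.041 0.124 [-0.47  0.49  1.33  0.25  1.82  2.17] [ 0.17  0.9   0.96 -0.99  2.42  2.94]
0.2 -1 0 35.0 50.0 120.0 0.049 0.071 [-0.46  0.5   1.32  0.26  1.81 -0.97] [ 0.26  0.74  1.17 -1.    2.23 -0.06]
0.21 1 1 20.0 50.0 -90.0 0.049 0.164 [ 0.25  0.06  1.8  -0.26  1.41  0.3 ] [-0.29  1.02  0.82  0.97  2.7   0.02]
0.22 -1 0 20.0 50.0 90.0 0.049 0.042 [-0.51  0.16  1.69  0.22  1.48 -0.54] [ 0.12  0.96  0.91 -1.11  2.54 -0.12]
0.22 -1 0 35.0 50.0 90.0 0.049 0.071 [-0.6   0.25  1.64  0.41  1.62 -0.64] [ 0.07  0.94  0.85 -0.8   2.56  0.09]
0.22 -1 0 35.0 40.0 30.0 0.041 0.055 [-0.58 -0.46  2.3   0.57  1.16  0.29
[... 3889 characters left out ...]
0 -90.0 0.049 0.082 [ 0.44  0.23  1.75 -0.69  1.62  0.55] [-0.08  1.01  0.7  -0.11  2.69 -0.8 ]
0.27 1 1 50.0 30.0 -90.0 0.026 0.079 [ 0.44  0.22  1.77 -0.7   1.63  0.54] [ 0.02  1.05  0.71 -0.47  2.71 -1.03]
0.29 -1 0 50.0 30.0 60.0 0.026 0.059 [-0.78 -0.01  2.02  0.78  1.49 -0.43] [-0.4   0.95  0.89  0.66  2.57  1.2 ]
0.3 -1 0 50.0 40.0 30.0 0.049 0.082 [-0.73 -0.49  2.39  0.88  1.16  0.01] [-0.49  0.77  1.1   0.73  2.36  1.42]
0.3 1 1 50.0 30.0 -60.0 0.026 0.079 [ 0.47 -0.17  2.17 -0.87  1.3   0.23] [ 0.22  0.86  1.02 -0.83  2.42 -1.35]
0.3 1 0 50.0 40.0 120.0 0.049 0.082 [-0.44  0.7   1.11  0.51  1.98 -0.95] [-0.84 -0.32  2.38  1.41  1.22 -2.69]
real	1m20.543s
user	5m11.638s
sys	0m0.262s
```

```bash
cat > s2.py <<'E'
import search; from search import *
def ev2(a):
    pv,*r=a; search.piv=np.array(pv); x=ev(r); return x and (x,pv)
if __name__=="__main__":
    A=[(pv,s,f,b,g,y) for pv in((.62,-.04,.009),(.56,-.04,.009)) for s in(1,-1) for f in(0,1) for b in np.radians([20,40]) for g in np.radians([30,45]) for y in np.radians(range(-210,181,30))]
    with Pool() as p: res=[r for r in p.map(ev2,A,4) if r]
    res.sort(key=lambda r:r[0][8][:,4].max()); print(len(res))
    for r,pv in res[:40]: print(round(r[0],2),*r[1:8],r[8][0].round(2),r[8][-1].round(2),pv[0],'h',r[5]+r[1]*(90-r[4]))
E
time python3 s2.py
```

```text
98
0.45 -1 1 20.0 45.0 -90.0 0.038 0.153 [ 0.25  0.22  1.63 -0.3   1.33  0.34] [-0.71 -0.22  2.49  1.8   1.35 -1.47] 0.62 h -135.0
0.41 -1 1 40.0 45.0 -60.0 0.049 0.112 [ 0.44 -0.01  1.95 -0.69  1.18  0.2 ] [-0.8  -0.06  2.19  1.35  1.49 -1.33] 0.62 h -105.0
0.42 -1 1 40.0 45.0 -60.0 0.049 0.112 [ 0.49 -0.12  2.06 -0.68  1.21  0.23] [-0.9  -0.17  2.29  1.3   1.58 -1.34] 0.56 h -105.0
0.36 1 1 20.0 45.0 -210.0 0.038 0.153 [-0.2   0.44  1.34  0.15  1.61  1.87] [-0.9  -0.1   2.38  1.7   1.47  0.02] 0.56 h -165.0
0.36 1 1 20.0 45.0 150.0 0.038 0.153 [-0.2   0.44  1.34  0.15  1.61  1.87] [-0.9  -0.1   2.38  1.7   1.47  0.02] 0.56 h 195.0
0.39 1 1 20.0 45.0 150.0 0.038 0.153 [-0.19  0.57  1.17  0.15  1.66  1.89] [-0.79  0.    2.29  1.78  1.38  0.  ] 0.62 h 195.0
0.39 1 1 20.0 45.0 -210.0 0.038 0.153 [-0.19  0.57  1.17  0.15  1.66  1.89] [-0.79  0.    2.29  1.78  1.38  0.  ] 0.62 h -165.0
0.25 1 1 20.0 45.0 -180.0 0.038 0.153 [-0.05  0.59  1.15  0.05  1.7   1.51] [-0.75  0.38  1.84  1.47  1.75  0.09] 0.62 h -135.0
0.25 1 1 20.0 45.0 180.0 0.038 0.153 [-0.05  0.59  1.15  0.05  1.7   1.51] [-
[... 3323 characters left out ...]
 -1.72] 0.62 h 45.0
0.23 1 1 20.0 45.0 -150.0 0.038 0.153 [ 0.09  0.5   1.26 -0.07  1.66  1.13] [-0.6   0.68  1.4   1.29  2.09  0.18] 0.62 h -105.0
0.23 1 0 20.0 45.0 -150.0 0.038 0.036 [ 0.09  0.5   1.26 -0.07  1.66 -2.01] [-0.6   0.68  1.4   1.29  2.09 -2.96] 0.62 h -105.0
0.24 1 0 40.0 45.0 180.0 0.049 0.073 [-0.04  0.82  0.87  0.03  2.09 -1.62] [-0.71  0.38  1.69  1.17  1.8  -2.96] 0.62 h 225.0
0.24 1 0 40.0 45.0 -180.0 0.049 0.073 [-0.04  0.82  0.87  0.03  2.09 -1.62] [-0.71  0.38  1.69  1.17  1.8  -2.96] 0.62 h -135.0
0.24 1 1 40.0 45.0 -180.0 0.049 0.112 [-0.04  0.82  0.87  0.03  2.09  1.52] [-0.71  0.38  1.69  1.17  1.8   0.18] 0.62 h -135.0
real	1m44.689s
user	6m36.452s
sys	0m0.342s
```

```bash
cat >> plan.py <<'E'
def Rturn(yaw,pitch=0,roll=0): # pitch>0 nose DOWN
    return R.from_euler('z',yaw).as_matrix()@R.from_euler('y',pitch).as_matrix()
E
python3 - <<'E'
from plan import *
import kin
for bd in (25,30,35,40):
    b=np.radians(bd); print(bd)
    Rw=R.from_euler('z',np.radians(10)).as_matrix()@toolR(b)
    q=robot.inverse_kinematics(np.array([.444,-.332,.07])+Rw[:,2]*-.08,Rw); print("pre",q)
    q=robot.inverse_kinematics(np.array([.444,-.332,.07]),Rw); print("gr",q)
    for x in(.44,.555):
        for dl in (2,6):
          Rt=Rturn(.016,np.radians(dl))
          qq=robot.inverse_kinematics(*grip_of(Rt,np.array([x,-.107,.017]),b,0)); print(x,dl,None if qq is None else np.round(qq,2))
E
```

```text
25
pre [-0.94295593 -0.30686072  2.03018219  0.41273113  1.24439896  0.35370845]
gr [-0.87938603 -0.19672687  2.06530158  0.42810262  1.08652758  0.35083358]
0.44 2 [-0.39 -0.57  2.32  0.18  1.03  1.1 ]
0.44 6 [-0.37 -0.51  2.27  0.14  1.08  1.14]
0.555 2 [-0.29 -0.26  2.1   0.15  0.92  1.19]
0.555 6 [-0.28 -0.21  2.05  0.11  0.98  1.23]
30
pre [-0.99953189 -0.32890362  2.0715075   0.5121828   1.22556195  0.26254866]
gr [-0.92039679 -0.21195935  2.09830803  0.53368633  1.06270722  0.25688566]
0.44 2 [-0.42 -0.63  2.37  0.24  0.97  1.04]
0.44 6 [-0.39 -0.57  2.32  0.19  1.01  1.09]
0.555 2 [-0.31 -0.3   2.15  0.21  0.83  1.14]
0.555 6 [-0.29 -0.25  2.1   0.16  0.9   1.19]
35
pre [-1.05612254 -0.34333853  2.11105275  0.61474288  1.21544088  0.16694101]
gr [-0.96116171 -0.22119628  2.12974637  0.64402392  1.04772182  0.15729557]
0.44 2 [-0.45 -0.69  2.42  0.31  0.91  0.98]
0.44 6 [-0.42 -0.63  2.37  0.25  0.95  1.04]
0.555 2 [-0.33 -0.34  2.21  0.27  0.75  1.08]
0.555 6 [-0.31 -0.3   2.16  0.22  0.81  1.13]
40
pre [-1.11169773 -0.34933954  2.14839927  0.71864159  1.21416334  0.06837982]
gr [-1.00106502 -0.22388604  2.15927789  0.757381    1.0421665   0.05368543]
0.44 2 [-0.48 -0.75  2.47  0.4   0.85  0.9 ]
0.44 6 [-0.45 -0.69  2.42  0.33  0.89  0.97]
0.555 2 [-0.34 -0.38  2.26  0.36  0.66  0.99]
0.555 6 [-0.33 -0.34  2.21  0.29  0.72  1.07]
```

```bash
python3 - <<'E'
from plan import *
b=np.radians(30)
Rw=R.from_euler('z',np.radians(10)).as_matrix()@toolR(b)
g=np.array([.444,-.332,.070])+Rw[:,2]*.002
robot.move_ptp(g-Rw[:,2]*.09,Rw)
ee=pose();p=optics.capture("wrist");save("c1",p)
print(robot.get_state()["clock"])
# predicted grip pixel & axis points
for x in(-.085,0,.03): 
    X=np.array([.444,-.332,.07])+R.from_euler('z',np.radians(10)).apply([x,0,.0]); print(x,project(p,X,ee).round(0))
for i in range(3): print(robot.get_state()["ft_force"].round(2)); robot.hold(.05)
E
```

```text
5.425
-0.085 [[320. 377.]]
0 [[320. 251.]]
0.03 [[320. 211.]]
[0.27 0.56 0.46]
[0.52 0.71 0.18]
[-0.1  -0.66 -0.1 ]
```

View pics/c1.png

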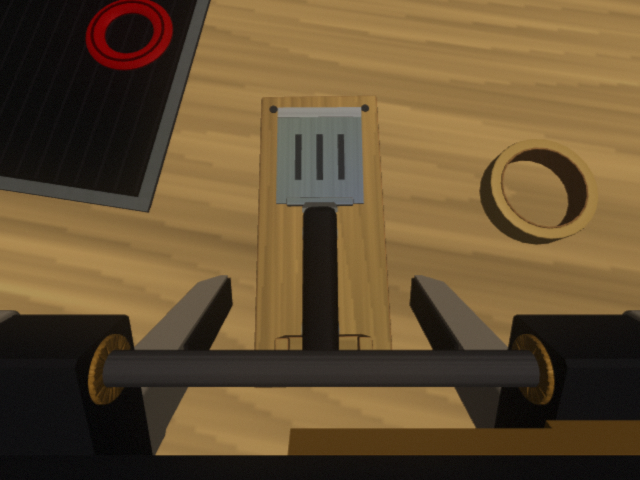

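```bash
python3 - <<'E'
from plan import *
b=np.radians(30)
Rw=R.from_euler('z',np.radians(10)).as_matrix()@toolR(b)
g=np.array([.444,-.332,.070])+Rw[:,2]*.002
ee=pose();p=optics.capture("wrist")
for z in (.014,.018,.022):
    for x in (.055,.15): print(z,x,project(p,np.array([.444,-.332,z])+R.from_euler('z',np.radians(10)).apply([x,0,.0]),ee).round(1))
print(robot.servo_line(g,vel=.12,max_force=8))
effector.move_gripper(.0); robot.hold(.2)
s=robot.get_state(); print(s["opening"],s["ee_pos"]-g,s["ft_force"].round(2))
robot.servo_line(s["ee_pos"]+np.array([0,0,.06]),vel=.08)
robot.hold(.3)
f=[];
for i in range(5): f.append(robot.get_state()["ft_force"]);robot.hold(.04)
print(np.mean(f,0).round(2),robot.get_state()["torque"].round(3),robot.get_state()["clock"])
p=optics.capture("wrist");save("c2",p)
p=optics.capture("side");save("c2s",p)
E
```

```text
0.014 0.055 [[320.5 204.3]]
0.014 0.15 [[320.7 111.7]]
0.018 0.055 [[320.5 202.8]]
0.018 0.15 [[320.7 109.3]]
0.022 0.055 [[320.5 201.3]]
0.022 0.15 [[320.7 106.8]]
False
0.024166418624683824 [ 2.87262822e-06  3.76525468e-05 -1.44643561e-05] [ 0.52 -0.03 -0.33]
[-0.16  0.01 -2.16] [-0.055  0.555  0.025] 9.2083
```

View pics/c2.png

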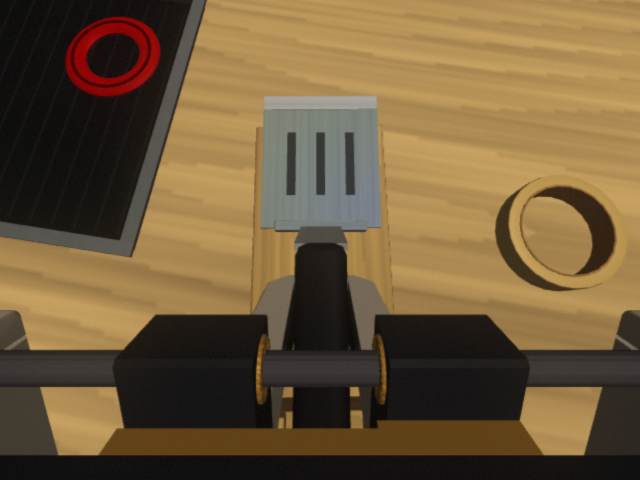

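View pics/c2s.png

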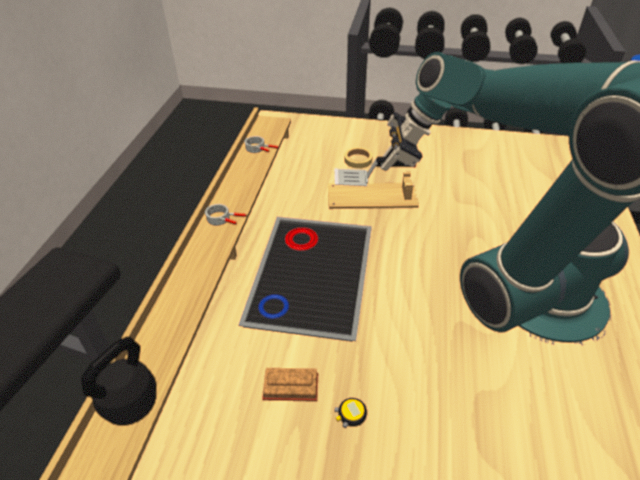

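```bash
python3 - <<'E'
from plan import *
import cv2
ee=pose();p=optics.capture("wrist");im=p["image"][:,:,::-1]
print(ee[1])
b=np.radians(30)
Rt=ee[0]@toolR(b).T; t=ee[1]-ee[0]@[0,0,.002]-Rt@[0,0,.058]
print(R.from_matrix(Rt).as_euler('zyx',degrees=True),t)
for e in (0,1,2,3,4,4.6):
    e=np.radians(e); X=np.array([[.055+.095*np.cos(e),y,.002+.095*np.sin(e)] for y in(-.04,.04)]+[[.055,y,.002] for y in(-.04,.04)])
    print(round(np.degrees(e),1),project(p,X@Rt.T+t,ee).round(1).tolist())
c=im[80:250,240:400]; cv2.imwrite("pics/c3.png",cv2.resize(c,None,fx=3.5,fy=3.5,interpolation=cv2.INTER_CUBIC))
E
```

```text
[ 0.44498555 -0.33179042  0.12824878]
[ 1.00007433e+01  8.25031382e-04 -3.33055147e-04] [ 0.44399994 -0.33196441  0.07198084]
0.0 [[375.3, 101.7], [264.9, 101.7], [380.8, 228.3], [259.5, 228.3]]
1.0 [[375.7, 100.3], [264.6, 100.3], [380.8, 228.3], [259.5, 228.3]]
2.0 [[376.0, 98.9], [264.2, 98.9], [380.8, 228.3], [259.5, 228.3]]
3.0 [[376.4, 97.6], [263.8, 97.6], [380.8, 228.3], [259.5, 228.3]]
4.0 [[376.8, 96.2], [263.5, 96.2], [380.8, 228.3], [259.5, 228.3]]
4.6 [[377.0, 95.4], [263.2, 95.4], [380.8, 228.3], [259.5, 228.3]]
```

View pics/c3.png

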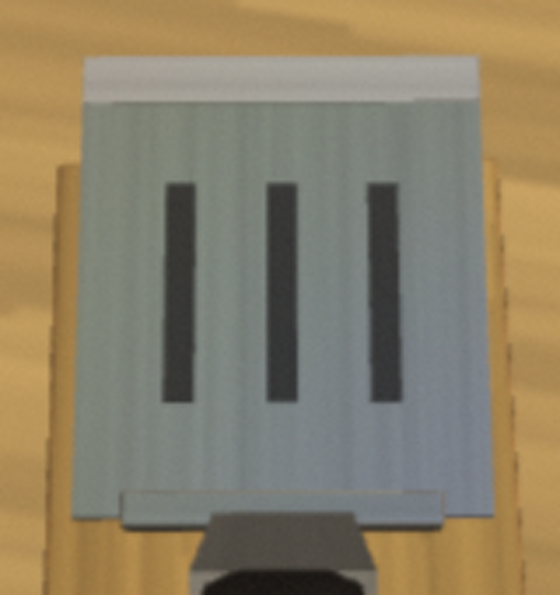

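```bash
cat >> plan.py <<'E'
B=np.radians(30)
TY=.016
def tip(e): return np.array([.055+.095*np.cos(e),0,.095*np.sin(e)])
def go_turner(Rt,t,vel=.1,max_force=None):
    p,Rw=grip_of(Rt,t,B,0); return robot.servo_line(p,Rw,vel,max_force)
def turner_now():
    Rw,p=pose(); Rt=Rw@toolR(B).T; return Rt,p-Rw@[0,0,.002]-Rt@[0,0,.058]
def ft(n=4):
    f=[]
    for i in range(n): f.append(robot.get_state()["ft_force"]); robot.hold(.02)
    return np.mean(f,0)
E
python3 - <<'E'
from plan import *
d=np.radians(6); Rt=Rturn(TY,d)
lat=np.array([-np.sin(TY),np.cos(TY),0])
o=np.array([.440,-.1085,.06])
p,Rw=grip_of(Rt,o,B,0); robot.move_ptp(p,Rw)
o[2]=.032; go_turner(Rt,o,.06); robot.hold(.2)
print("ft",ft(),robot.get_state()["clock"])
o2=o.copy();o2[2]=.008
r=go_turner(Rt,o2,.012,max_force=2.0)
T=turner_now(); oz=T[1][2]
print(r,"oz",oz,"ft",ft(),robot.get_state()["clock"])
# bend: liner .007 = oz - x sin d + z cos d
for e in np.radians(np.arange(0,6,.5)):
    x=tip(e); print(round(np.degrees(e),1), round((oz-x[0]*np.sin(d)+x[2]*np.cos(d)-.007)*1000,2),end="; ")
p=optics.capture("wrist");save("d1",p)
E
```

```text
ft [-0.05673238  0.0129649  -2.76634207] 11.1417
True oz 0.014969441155661373 ft [0.81376908 0.04104983 0.83580612] 12.5083
0.0 -7.71; 0.5 -6.88; 1.0 -6.06; 1.5 -5.23; 2.0 -4.41; 2.5 -3.58; 3.0 -2.75; 3.5 -1.92; 4.0 -1.1; 4.5 -0.27; 5.0 0.56; 5.5 1.39;
```

View pics/d1.png

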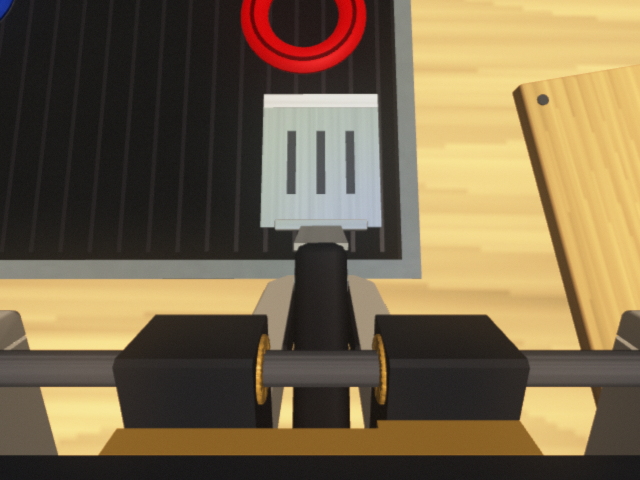

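```bash
python3 - <<'E'
from plan import *
d=np.radians(5.6); e=np.radians(4.1); Rt=Rturn(TY,d)
x=tip(e)
oz=.007+x[0]*np.sin(d)-x[2]*np.cos(d)-.0006   # 0.6 mm press
T=turner_now(); o=T[1].copy(); o[2]=oz; print("oz",oz)
go_turner(Rt,o,.02); print("ft0",ft())
o1=o+.042*np.array([np.cos(TY),np.sin(TY),0])
print(go_turner(Rt,o1,.05,max_force=8),"ft1",ft(),robot.get_state()["clock"],turner_now()[1]-o)
p=optics.capture("wrist");save("d2",p)
E
```

```text
oz 0.014253869576001173
ft0 [ 0.72211938  0.55210912 -0.32869842]
False ft1 [ 0.9297606   0.3026557  -0.63327439] 13.9333 [0.04198664 0.00066895 0.0001056 ]
```

View pics/d2.png

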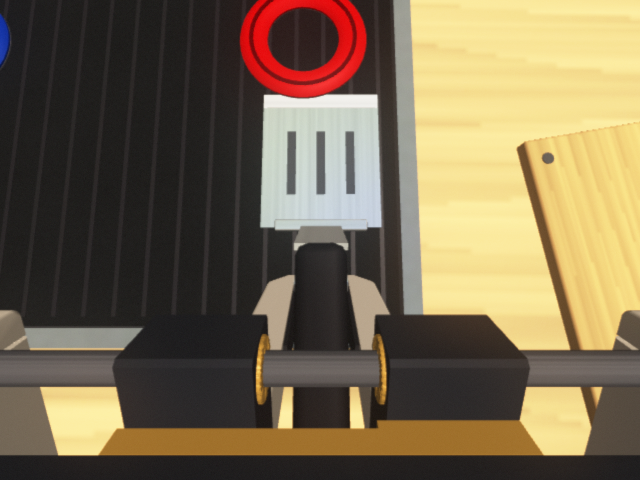

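```bash
python3 - <<'E'
from plan import *
Rt,o=turner_now(); fx=np.array([np.cos(TY),np.sin(TY),0])
Rt=Rturn(TY,np.radians(5.6)); o[2]=.01425
base=.042
for s in (.020,.038,.056,.073):
    r=go_turner(Rt,o+s*fx,.04,max_force=7)
    print(s,r,"ft",ft().round(2),((turner_now()[1]-o)@fx).round(4),robot.get_state()["clock"])
    if r: break
p=optics.capture("wrist");save("d3",p)
E
```

```text
0.02 False ft [ 1.82  0.05 -0.48] 0.0202 14.7
0.038 False ft [ 2.24 -0.25 -0.81] 0.0382 15.3667
0.056 False ft [ 2.05  0.02 -1.18] 0.0562 16.0333
0.073 True ft [ 2.61  0.09 -0.25] 0.0582 16.3333
```

View pics/d3.png

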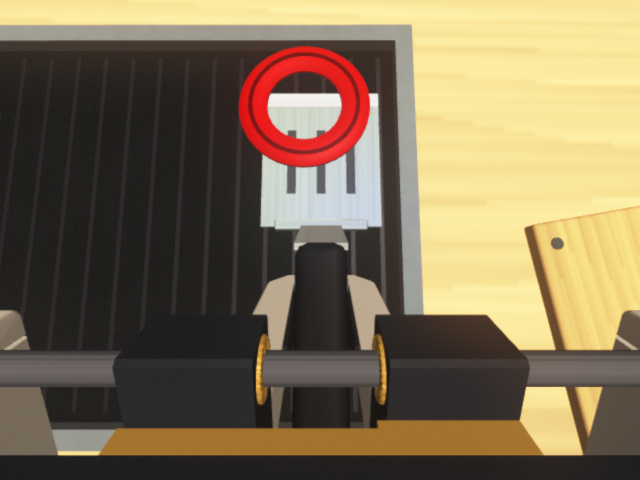

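```bash
cat >> plan.py <<'E'
def plate_in_turner(p,ee,e=np.radians(4.1),zt=.010,lab="plate"):
    r=models.outline_of(lab,p)
    if not r: return None
    # choose red mask, fit ellipse of outer contour
    m=r[0]["mask"].astype(np.uint8); c=max(cv2.findContours(m,0,1)[0],key=cv2.contourArea)
    Rt=ee[0]@toolR(B).T; t=ee[1]-ee[0]@[0,0,.002]-Rt@[0,0,.058]
    # blade plane (local): through (.055,0,.002), normal (-sin e,0,cos e), offset zt
    n=np.array([-np.sin(e),0,np.cos(e)]); q=np.array([.055,0,.0])+n*zt
    C,D=rays(p,c[:,0,:],ee); C=(C-t)@Rt; D=D@Rt
    s=((q-C)@n)/(D@n); X=C+D*s[:,None]
    (cx,cy),rr=cv2.minEnclosingCircle((X[:,:2]*1000).astype(np.float32))
    return round(r[0]["confidence"],2),cx,cy,rr
E
python3 - <<'E'
from plan import *
ee=pose();p=optics.capture("wrist");print(plate_in_turner(p,ee,zt=.0065))
Rt,o=turner_now(); fx=np.array([np.cos(TY),np.sin(TY),0])
Rt=Rturn(TY,np.radians(5.6)); o[2]=.0144
for s in (.008,.015):
    r=go_turner(Rt,o+s*fx,.02,max_force=8)
    print(s,r,"ft",ft().round(2),((turner_now()[1]-o)@fx).round(4),robot.get_state()["clock"])
    if r: break
ee=pose();p=optics.capture("wrist");save("d4",p);print(plate_in_turner(p,ee,zt=.0065))
E
```

```text
(0.78, 140.9385223388672, 11.467310905456543, 45.36643981933594)
0.008 True ft [ 0.42 -0.24  0.71] 0.0017 16.8083
(0.9, 139.8356475830078, 11.52208137512207, 45.656944274902344)
```

View pics/d4.png

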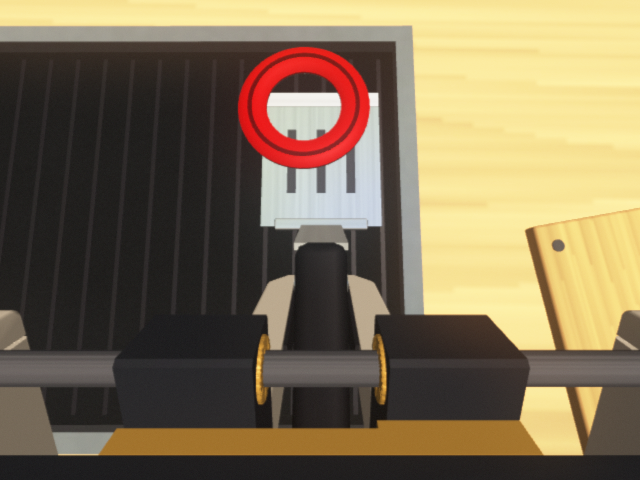

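```bash
python3 - <<'E'
from plan import *
Rt,o=turner_now(); print(o,R.from_matrix(Rt).as_euler('zyx',degrees=True)); fx=np.array([np.cos(TY),np.sin(TY),0])
Rt=Rturn(TY,np.radians(5.6)); o[2]=.0148
go_turner(Rt,o,.02); print(ft(3).round(2))
for s in (.001,.002,.003,.004):
    r=go_turner(Rt,o+s*fx,.01,max_force=7)
    print(s,r,robot.get_state()["ft_force"].round(2),ft(2).round(2),((turner_now()[1]-o)@fx).round(4))
    if r: break
E
```

```text
[ 0.54141313 -0.10649814  0.01321385] [ 0.92170981  5.7136276  -0.06878745]
[-0.49  0.53 -2.78]
0.001 False [-2.73 -0.57 -2.5 ] [-2.61  0.02 -2.41] 0.0007
0.002 False [-1.54 -0.14 -3.05] [-1.23  0.25 -3.17] 0.002
0.003 False [-1.46  0.33 -3.91] [-1.11  0.47 -4.01] 0.003
0.004 False [-0.36  0.52 -3.87] [-0.53 -0.16 -3.55] 0.0041
```

```bash
python3 - <<'E'
from plan import *
Rt,o=turner_now(); print(o); fx=np.array([np.cos(TY),np.sin(TY),0])
Rt=Rturn(TY,np.radians(5.6)); o[2]=.0147
for s in (.004,.008,.012):
    r=go_turner(Rt,o+s*fx,.015,max_force=6)
    print(s,r,robot.get_state()["ft_force"].round(2),ft(2).round(2),((turner_now()[1]-o)@fx).round(4),turner_now()[1][2])
    if r: break
ee=pose();p=optics.capture("wrist");save("d5",p);print(plate_in_turner(p,ee,zt=.0065),robot.get_state()["clock"])
E
```

```text
[ 0.54547805 -0.10642002  0.01480298]
0.004 False [ 0.95  0.47 -3.97] [ 0.31 -0.54 -4.27] 0.0041 0.014720997784277011
0.008 False [ 0.13  0.15 -3.08] [-0.01  0.27 -3.59] 0.0081 0.01471187288027534
0.012 False [-0.97 -0.65 -4.69] [-0.42 -0.09 -4.29] 0.0121 0.014697833350147405
(0.67, 122.77064514160156, 10.55367374420166, 45.16258239746094) 19.8
```

View pics/d5.png

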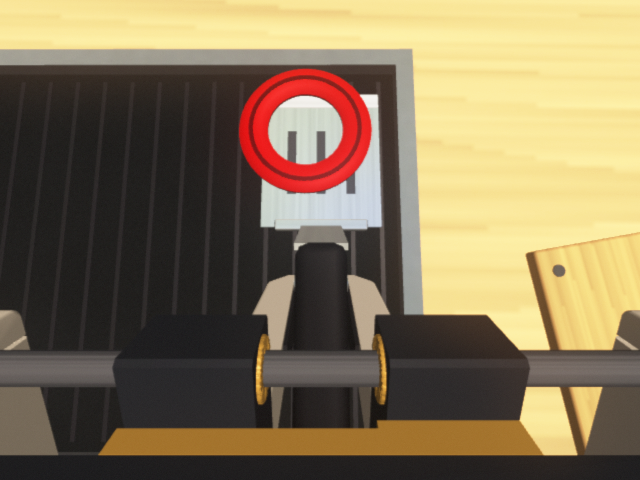

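```bash
python3 - <<'E'
from plan import *
Rt,o=turner_now(); fx=np.array([np.cos(TY),np.sin(TY),0])
Pl=np.array([.1228,.0106,.005]); c=o+Rturn(TY,np.radians(5.6))@Pl
R2=Rturn(TY,np.radians(4.1))
o2=c-R2@Pl+[0,0,.004]-.001*fx; go_turner(R2,o2,.02); print(ft().round(2))
go_turner(R2,o2+[0,0,.030]-.010*fx,.04); robot.hold(.2); print(ft().round(2),robot.get_state()["torque"].round(3))
ee=pose();p=optics.capture("wrist");save("e1",p);print(plate_in_turner(p,ee,zt=.0065),turner_now()[1],robot.get_state()["clock"])
p=optics.capture("side");save("e1s",p)
E
```

```text
[-0.19  0.06 -4.93]
[-0.06 -0.18 -5.07] [-0.015  0.942 -0.062]
(0.97, 121.98655700683594, 10.527134895324707, 45.40411376953125) [ 0.54636068 -0.10637344  0.04534853] 21.4583
```

View pics/e1.png

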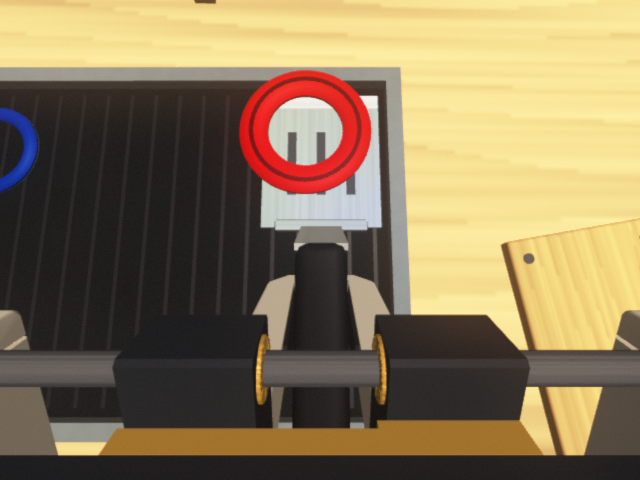

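View pics/e1s.png

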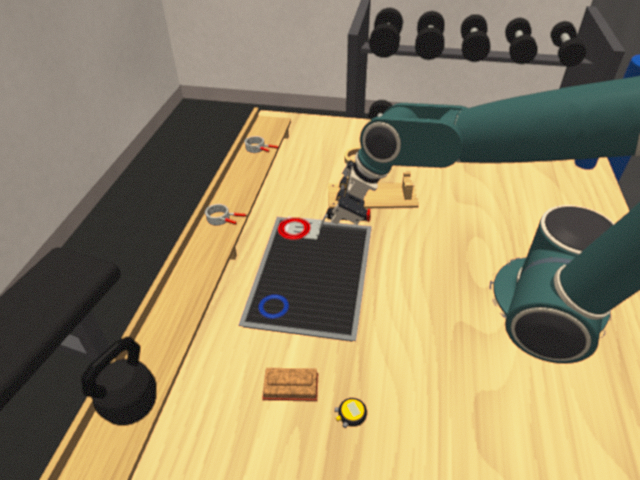

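```bash
cat > flip.py <<'E'
from plan import *
import kin
E_=np.radians(4.1)
PB=np.array([.067,.0105])      # plate centre in blade frame
def bpose(pivxy,yaw,g,th,zp,extra=0.):
    """turner pose for tilt th; pivot point = plate lower edge, mid thickness; zp height of that edge"""
    dd=np.array([np.sin(g),np.cos(g),0]); u=np.cross([0,0,1],dd)
    e=np.array([PB[0],PB[1],.002])+.045*dd+[0,0,.004]
    Rb=R.from_euler('z',yaw).as_matrix()@R.from_rotvec(u*th).as_matrix()
    Rt=Rb@R.from_euler('y',E_).as_matrix()
    ob=np.r_[pivxy,zp]-Rb@e
    return Rt,ob-Rt@[.055,0,0]
CORN=np.array([[0,y,z] for y in(-.04,.04) for z in(0,.002)]+[[.095,y,z] for y in(-.04,.04) for z in(0,.002)])
def corner_z(Rt,t):
    Rb=Rt@R.from_euler('y',-E_).as_matrix(); return ((CORN@Rb.T)+t+Rt@[.055,0,0])[:,2].min()
def zp_of(pivxy,yaw,g,th,clr):
    z=corner_z(*bpose(pivxy,yaw,g,th,0.)); return max(.007,.007+clr-z)
E
cat > f1.py <<'E'
from flip import *
from plant import robot
q0=np.array(robot.get_state()["qpos"])
ths=np.radians([0,12,24,36,48,60,72,84,92,100,108])
WR=np.array([[x,y,-.285] for x in(-.06,.06) for y in(-.06,.06)])
for yaw in (0,10,20,30):
  for g in (20,30,40):
    y_,g_=np.radians([yaw,g]); piv=np.array([.61,-.055])
    q=q0;Q=[];zz=[];cc=[]
    for th in ths:
        zp=zp_of(piv,y_,g_,th,.0015); Rt,t=bpose(piv,y_,g_,th,zp)
        p,Rw=grip_of(Rt,t,B,0); q=kin.ik(p,Rw,q)
        if q is None: break
        Q.append(q); zz.append(min((BODY@Rw.T+p)[:,2].min(),(WR@Rw.T+p)[:,2].min(),(FIN@Rw.T+p)[:,2].min())); cc.append((CAM@Rw.T+p)[:,2].min())
    if q is None: print(yaw,g,"fail",np.degrees(th));continue
    Q=np.array(Q); print(yaw,g,"minz",np.round(zz[-4:],3),"cam",round(min(cc),3),"dq",np.abs(np.diff(Q,axis=0)).max(0).round(2),Q[0].round(2),Q[-1].round(2))
E
python3 f1.py
```

```text
0 20 fail 92.0
0 30 fail 100.0
0 40 minz [0.074 0.056 0.037 0.016] cam 0.02 dq [0.17 0.16 0.11 0.29 0.16 0.25] [-0.36 -0.54  2.32  0.19  0.95  1.13] [ 0.41  0.68  1.43 -1.12  2.22  1.5 ]
10 20 fail 84.0
10 30 fail 92.0
10 40 fail 108.0
20 20 fail 72.0
20 30 fail 84.0
20 40 fail 100.0
30 20 fail 72.0
30 30 fail 84.0
30 40 fail 92.0
```

```bash
sed -i 's/for yaw in (0,10,20,30)/for yaw in (-30,-20,-10,0)/; s/for g in (20,30,40)/for g in (40,45,50,55)/' f1.py; python3 f1.py; python3 -c "
from flip import *
for g in (40,45,50,55):
  print(g,[ (int(np.degrees(th)),round(zp_of([.6,0],0,np.radians(g),th,.0015)*1000-7,1)) for th in np.radians([0,12,24,36,48,60,72,84])])"
```

```text
-30 40 minz [0.074 0.056 0.037 0.016] cam 0.02 dq [0.05 0.17 0.17 0.13 0.21 0.14] [ 0.04 -0.54  2.32 -0.28  0.99  2.25] [ 0.23  0.93  1.01 -0.95  2.57  1.53]
-30 45 minz [0.086 0.068 0.049 0.029] cam 0.027 dq [0.03 0.18 0.17 0.14 0.22 0.15] [ 0.06 -0.54  2.32 -0.29  1.    2.26] [ 0.18  0.97  0.93 -0.89  2.63  1.48]
-30 50 minz [0.098 0.08  0.061 0.04 ] cam 0.033 dq [0.02 0.18 0.18 0.15 0.22 0.16] [ 0.07 -0.54  2.32 -0.29  1.    2.27] [ 0.13  1.    0.85 -0.81  2.69  1.46]
-30 55 minz [0.109 0.092 0.072 0.051] cam 0.038 dq [0.   0.18 0.18 0.15 0.22 0.17] [ 0.08 -0.54  2.32 -0.3   1.    2.29] [ 0.08  1.02  0.79 -0.71  2.74  1.46]
-20 40 minz [0.074 0.056 0.037 0.016] cam 0.02 dq [0.1  0.17 0.15 0.14 0.2  0.11] [-0.09 -0.59  2.34 -0.14  0.95  1.89] [ 0.29  0.85  1.14 -1.01  2.45  1.51]
-20 45 minz [0.086 0.068 0.049 0.029] cam 0.027 dq [0.09 0.18 0.16 0.12 0.21 0.12] [-0.08 -0.59  2.35 -0.14  0.95  1.9 ] [ 0.25  0.89  1.05 -0.96  2.51  1.44]
-20 50 minz [0.098 0.08  0.061 0.04 ] cam 0.033 dq [0.07 0.18 0.17 0.13 0.21 0.13] [-0.07 -0.6   2.35 -0.15  0.96  1.91] [ 0.2   0.93  0.97 -0.91  2
[... 1383 characters left out ...]
.96  1.16] [ 0.28  0.82  1.13 -0.99  2.42  1.26]
40 [(0, np.float64(7.5)), (12, np.float64(6.5)), (24, np.float64(5.2)), (36, np.float64(3.8)), (48, np.float64(2.2)), (59, np.float64(0.7)), (72, 0.0), (84, 0.0)]
45 [(0, np.float64(7.5)), (12, np.float64(6.5)), (24, np.float64(5.2)), (36, np.float64(3.8)), (48, np.float64(2.3)), (59, np.float64(0.7)), (72, 0.0), (84, 0.0)]
50 [(0, np.float64(7.5)), (12, np.float64(6.4)), (24, np.float64(5.1)), (36, np.float64(3.7)), (48, np.float64(2.1)), (59, np.float64(0.5)), (72, 0.0), (84, 0.0)]
55 [(0, np.float64(7.5)), (12, np.float64(6.3)), (24, np.float64(4.9)), (36, np.float64(3.3)), (48, np.float64(1.7)), (59, np.float64(0.0)), (72, 0.0), (84, 0.0)]
```

```bash
cat > f2.py <<'E'
from flip import *
from scipy.spatial.transform import Slerp
piv=np.array([.61,-.055]);YAW=TY;G=np.radians(45);CL=.003
def P(deg): 
    th=np.radians(deg); return bpose(piv,YAW,G,th,zp_of(piv,YAW,G,th,CL))
def seg(a,b,T):
    p0,R0=grip_of(*P(a),B,0); p1,R1=grip_of(*P(b),B,0); return p1,R1,np.linalg.norm(p1-p0)/T
if __name__=="__main__":
    A=list(range(0,85,12))+[106]
    for a,b in zip(A,A[1:]):
        p0,R0=grip_of(*P(a),B,0); p1,R1=grip_of(*P(b),B,0); S=Slerp([0,1],R.from_matrix([R0,R1])); m=9;q=None
        for s in np.linspace(0,1,9):
            Rw=S(s).as_matrix(); pp=p0+(p1-p0)*s; Rt=Rw@toolR(B).T; t=pp-Rw@[0,0,.002]-Rt@[0,0,.058]; m=min(m,corner_z(Rt,t))
        print(a,b,round(np.linalg.norm(p1-p0),4),"mincorner",round(m*1000-7,2))
E
python3 f2.py; python3 - <<'E'
from f2 import *
Rt,t=P(0); t=t+[0,0,.02]
print(t,turner_now()[1])
go_turner(Rt,t,.08); robot.hold(.15)
ee=pose();p=optics.capture("wrist");save("f0",p);print(plate_in_turner(p,ee,zt=.0065),robot.get_state()["clock"],ft().round(2))
E
```

```text
0 12 0.0295 mincorner 2.6
12 24 0.0295 mincorner 2.47
24 36 0.0296 mincorner 2.36
36 48 0.0298 mincorner 2.28
48 60 0.0301 mincorner 2.23
60 72 0.0304 mincorner 2.21
72 84 0.0305 mincorner 2.54
84 106 0.0555 mincorner 2.24
[ 0.45701771 -0.09977315  0.03393236] [ 0.54638157 -0.10639002  0.04541047]
(0.79, 121.86763000488281, 10.629216194152832, 45.296390533447266) 23.0417 [ 0.01  0.11 -5.27]
```

```bash
cat > f3.py <<'E'
from f2 import *
go_turner(*P(0),.05)
p1,R1,v=seg(0,12,.5); robot.servo_line(p1,R1,v)
A=[12,24,36,48,60,72,84]
for a,b in zip(A,A[1:]):
    p1,R1,v=seg(a,b,.25); robot.servo_line(p1,R1,v)
    s=robot.get_state(); print(b,s["ft_force"].round(1),(s["ee_pos"]-p1).round(4),s["clock"])
    if b in(36,60,84):
        p=optics.capture("side"); save(f"g{b}",p); 
w=optics.capture("wrist"); save("g84w",w)
E
python3 f3.py
python3 -c "
import cv2,numpy as np
L=[cv2.resize(cv2.imread(f'pics/g{b}.png')[170:350,220:440],None,fx=1.2,fy=1.2) for b in(36,60,84)]
cv2.imwrite('pics/gg.png',np.hstack(L))
a=cv2.resize(cv2.imread('pics/g84.png')[170:350,220:440],None,fx=3,fy=3,interpolation=cv2.INTER_CUBIC);cv2.imwrite('pics/gz.png',a)"
```

```text
24 [-0.8 -0.2 -2.9] [ 0.0001  0.0004 -0.0006] 24.7083
36 [ 0.5 -0.9 -3. ] [-0.0004 -0.0002 -0.001 ] 25.1083
48 [ 0.1 -1.  -4.1] [-0.0004 -0.0004 -0.0008] 25.5583
60 [-0.9  0.3 -3.3] [-0.0004 -0.0006 -0.0005] 25.9583
72 [-1.8 -0.  -2.5] [-0.0003 -0.0006 -0.0002] 26.4083
84 [-0.3 -1.3 -2.5] [-0.0002 -0.0007  0.0002] 26.8083
```

View pics/gg.png

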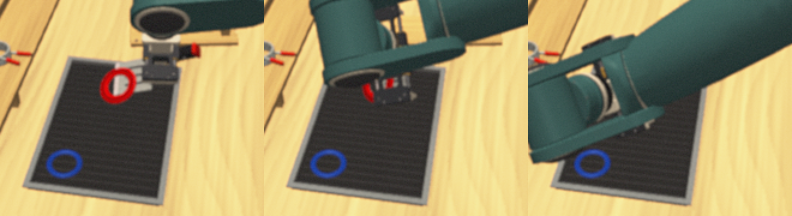

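View pics/gz.png

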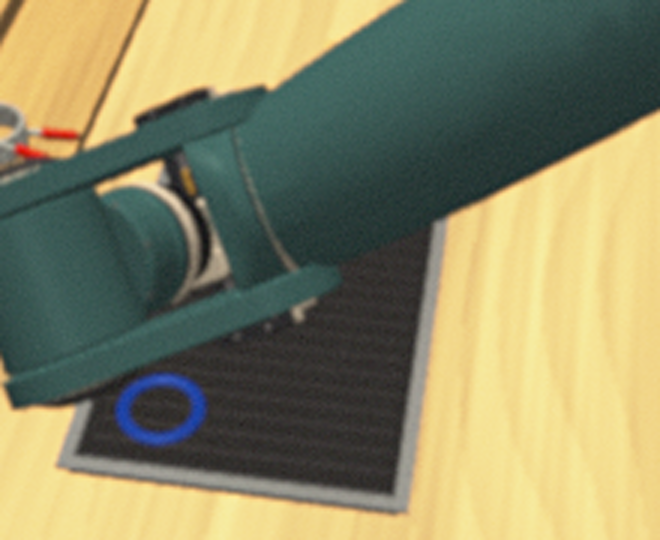

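View pics/g84w.png

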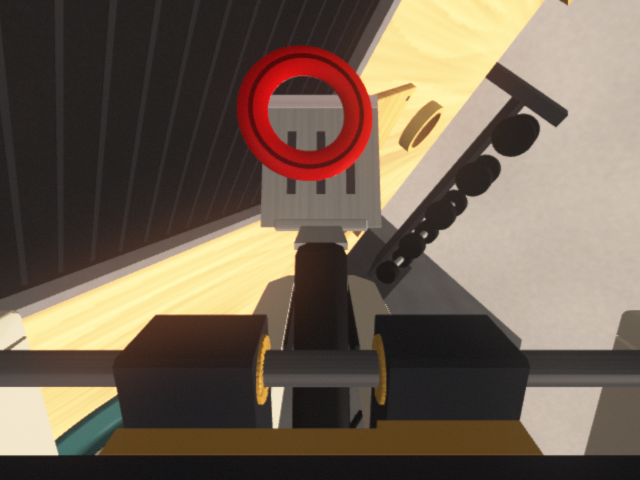

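```bash
python3 - <<'E'
from f2 import *
for a in(84,92,98,102):
    p,Rw=grip_of(*P(a),B,0); print(a,"wrist c",(p-Rw[:,2]*.285).round(3),"flange side mid",(p-Rw[:,2]*.16).round(3),"body min",(BODY@Rw.T+p)[:,2].min().round(3),"cam",(CAM@Rw.T+p)[:,2].min().round(3))
E
```

```text
84 wrist c [0.691 0.264 0.261] flange side mid [0.644 0.159 0.211] body min 0.086 cam 0.119
92 wrist c [0.714 0.287 0.219] flange side mid [0.663 0.178 0.184] body min 0.068 cam 0.09
98 wrist c [0.728 0.302 0.185] flange side mid [0.675 0.191 0.162] body min 0.054 cam 0.067
102 wrist c [0.736 0.31  0.161] flange side mid [0.682 0.198 0.146] body min 0.044 cam 0.051
```

```bash
python3 - <<'E'
from f2 import *
p1,R1,v=seg(84,102,.35); robot.servo_line(p1,R1,v)
s=robot.get_state(); print(s["ft_force"].round(1),s["clock"])
w=optics.capture("wrist"); save("h1",w)
robot.hold(.15)
w=optics.capture("wrist"); save("h2",w)
import cv2; a=cv2.imread("pics/h1.png");b=cv2.imread("pics/h2.png"); cv2.imwrite("pics/hh.png",cv2.resize(np.hstack([a,b]),(800,300)))
E
```

```text
[ 0.3 -0.2 -1.8] 27.4083
```

View pics/hh.png

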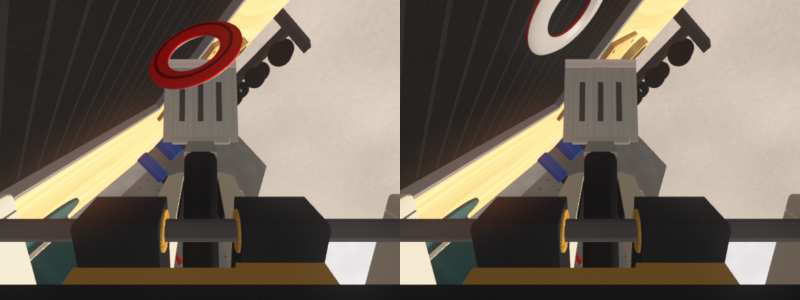

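```bash
python3 - <<'E'
from f2 import *
Rt,t=turner_now(); h=np.array([np.cos(np.pi/4+TY),np.sin(np.pi/4+TY),0])
go_turner(Rt,t+[0,0,.10]-.02*h,.2)
# unroll at height
Rt2,t2=P(45); go_turner(Rt2,t2+[0,0,.13]-.03*h,.2)
Rt2,t2=P(0); go_turner(Rt2,t2+[0,0,.13]-.03*h,.2)
robot.hold(.1)
p=optics.capture("top"); save("i_top",p)
p=optics.capture("side"); save("i_side",p); r=models.outline_of("plate",p); print([(q["confidence"],q["position"]) for q in r])
ee=pose();p=optics.capture("wrist"); save("i_w",p); print(robot.get_state()["clock"],ft().round(2),turner_now())
E
```

```text
[(0.9, [289.1, 266.0])]
30.95 [ 0.06  0.03 -2.17] (array([[ 9.97285798e-01, -1.67265971e-02,  7.17025683e-02],
       [ 1.66755782e-02,  9.99860095e-01,  1.31013073e-03],
       [-7.17144508e-02, -1.10892988e-04,  9.97425198e-01]]), array([ 0.43632015, -0.12104089,  0.1439734 ]))
```

View pics/i_side.png

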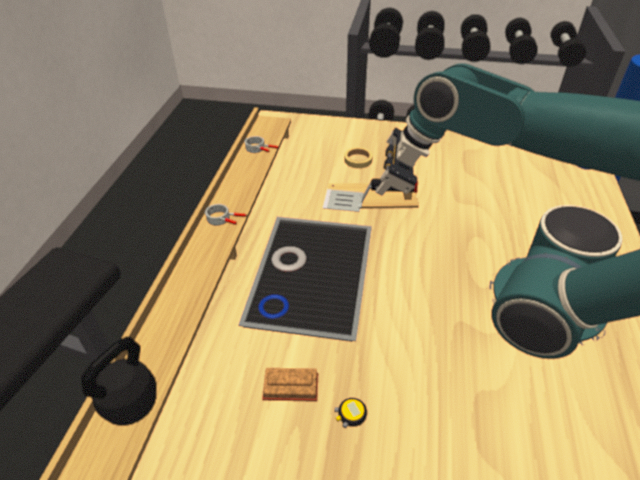

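View pics/i_w.png

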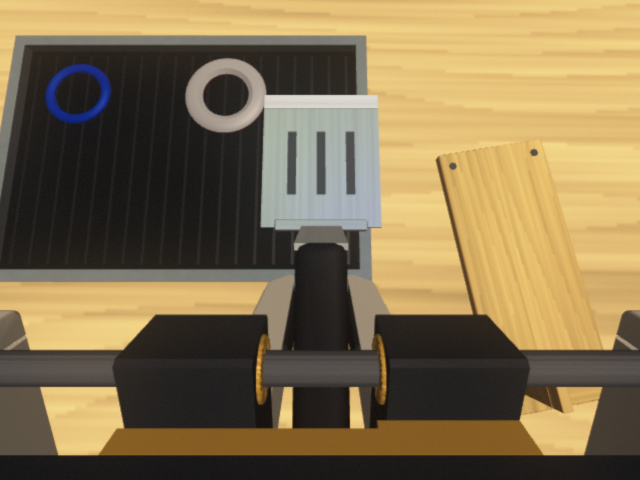

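```bash
python3 - <<'E'
from f2 import *
ee=pose();p=optics.capture("wrist")
m=onz(p,[[226,95]],.015,ee)[0]; print("approx",m)
c0=np.array([.5974,.0286]); d=m[:2]-c0; print("tray frame",d[0]*np.cos(TY)+d[1]*np.sin(TY),-d[0]*np.sin(TY)+d[1]*np.cos(TY))
r=models.outline_of("plate",optics.capture("side"))
p2=optics.capture("side"); r=models.outline_of("plate",p2); print(onz(p2,[r[0]["position"]],.014))
Rw=R.from_euler('z',np.radians(10)).as_matrix()@toolR(B)
g=np.array([.444,-.332,.070])+Rw[:,2]*.002
robot.move_ptp(g+[0,0,.06],Rw); robot.hold(.15); print(ft().round(2))
w=optics.capture("wrist"); save("j0",w)
print(robot.servo_line(g+[0,0,.006],vel=.06,max_force=6), robot.get_state()["clock"])
print(robot.servo_line(g-[0,0,.001],vel=.015,max_force=3),(robot.get_state()["ee_pos"]-g).round(4),ft().round(2))
w=optics.capture("wrist"); save("j1",w); print(robot.get_state()["clock"])
E
```

```text
approx [ 0.66423017 -0.01302288  0.015     ]
tray frame 0.06615568210958502 -0.042686787201356276
[[0.65577172 0.0155848  0.014     ]]
[-0.23  0.51 -2.12]
False 33.475
True [ 0.0001 -0.     -0.0001] [ 0.82 -0.38  4.12]
34.025
```

View pics/j1.png

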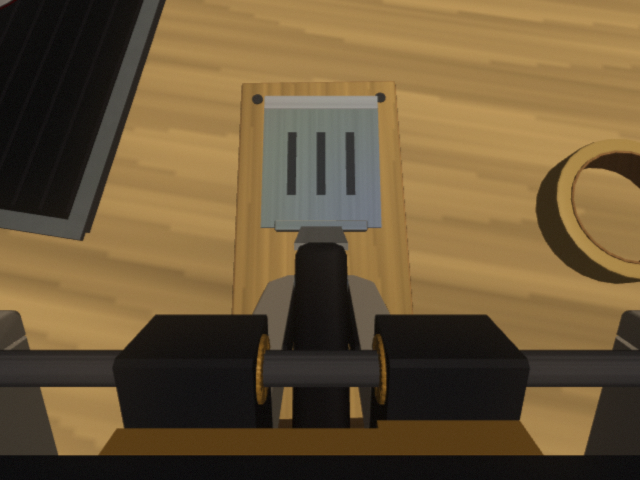

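```bash
python3 - <<'E'
from f2 import *
effector.move_gripper(.06); robot.hold(.1)
s=robot.get_state()
robot.servo_line(s["ee_pos"]-s["tool_rot"][:,2]*.09,vel=.12)
Rw=R.from_euler('z',np.radians(10)).as_matrix()@toolR(B); g=np.array([.444,-.332,.070])+Rw[:,2]*.002
robot.hold(.1); ee=pose();w=optics.capture("wrist"); save("k1",w)
q=[]
O=np.array([[1,0,0],[0,-1,0],[0,0,-1.]])
robot.move_ptp(np.array([0.50,-0.2,0.34]),O); robot.hold(.2)
ee=pose();w=optics.capture("wrist"); save("k2",w)
p=optics.capture("top"); save("k_top",p)
c0=np.array([.5974,.0286])
for n,pic,e in(("w",w,ee),("t",p,None)):
    r=models.outline_of("plate",pic)
    for k in r[:2]:
        mm=k["mask"].astype(np.uint8); c=max(cv2.findContours(mm,0,1)[0],key=cv2.contourArea)
        X=onz(pic,c[:,0,:],.011,e); (cx,cy),rr=cv2.minEnclosingCircle((X[:,:2]*1000).astype(np.float32)); print(n,k["confidence"],k["position"],cx,cy,rr)
p2=optics.capture("side"); save("k_side",p2)
print(robot.get_state()["clock"])
E
```

```text
w 0.74 [183.6, 47.8] 667.2349853515625 -10.929760932922363 45.65970993041992
w 0.54 [406.7, 212.2] 473.5596923828125 -326.4713134765625 150.0436248779297
t 0.62 [294.8, 210.9] 667.2409057617188 -12.083443641662598 46.118587493896484
t 0.24 [279.1, 241.2] 598.3900146484375 28.99124526977539 238.91380310058594
37.4167
```

View pics/k1.png

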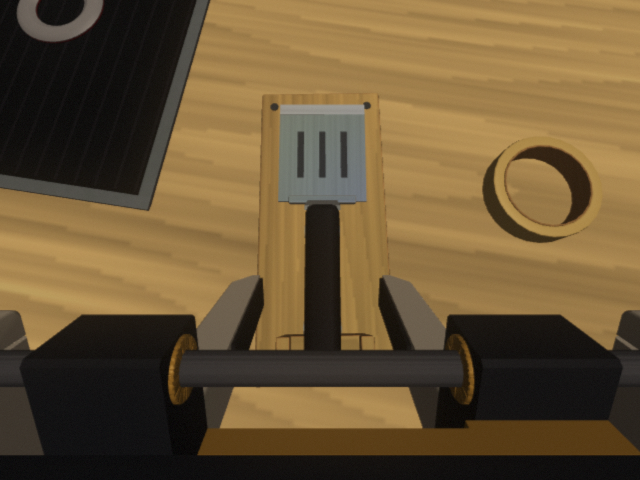

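View pics/k2.png

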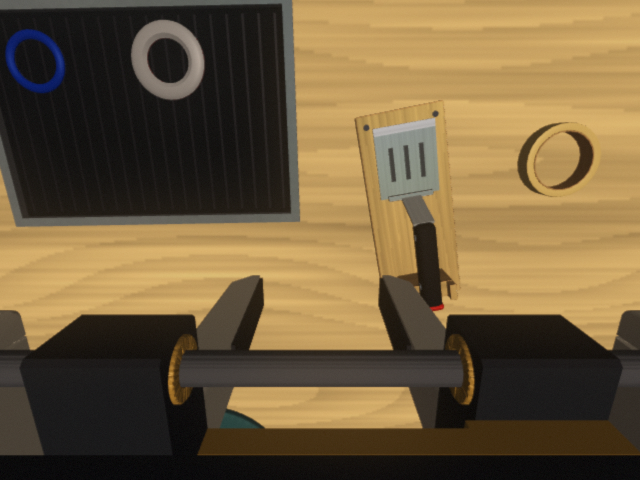

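View pics/k_side.png

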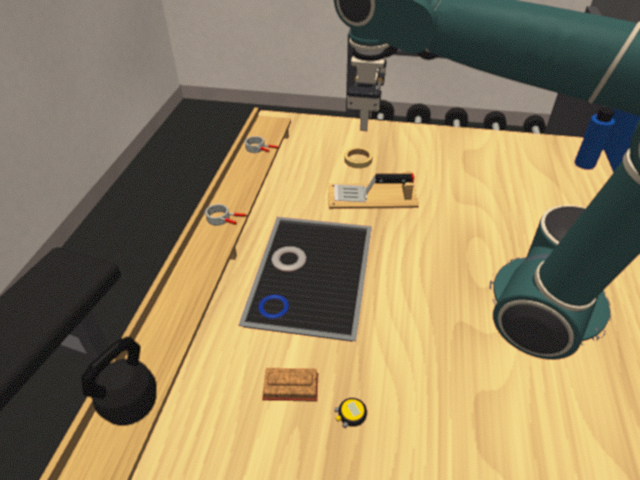

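```bash
python3 - <<'E'
from h import *
robot.hold(.3); print(robot.hand_in()); print(robot.get_state()["clock"])
E
```

```text
the job is handed in; nothing more can be done
None
the job is handed in; nothing more can be done
```

I flipped the red plate so it lies bare steel side up in the tray, laid the turner back on its rest, let go, and handed the job in. The clock was at about 38 s of the 72 s allowed. No verdict is reported, so everything here comes from my own checks.

**What I did:** I took the turner from its rest and touched the blade to the liner to find its bend, about 4.1°. I slid it under the plate, which stopped against the far rim, and lifted the plate. With the plate's lower edge close to the liner, I tilted it to 84°, then used a quick wrist turn to 102° so it fell over. The turner went back at the pose it was gripped in.

**Last checks:**
- **Red plate:** the wrist and top cameras put its centre at about (69, −41) mm in the tray frame, within the limits of ±84 and ±144 mm. It is clear of the blue plate.
- **Turner:** it looks within about 2 mm of its original place on the rest. The gripper was opened and withdrawn.
- **Other objects:** the blue plate, stopwatch, tape and sanding block look unmoved in the last pictures.

**What went wrong or disagreed:**
- **Sliding under the plate:** the force limits I had set (7 and 8 N) stopped the slide twice. I raised the blade slightly and then finished without trouble. I could not read the contact forces on the plate and tray separately.
- **Side camera:** one reading of the plate's position was about 28 mm off in y. I put this down to a poor position from the network and relied on the wrist and top cameras, which agreed within 2 mm.

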